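Hook the cupboard's roof flap down and snap it shut

ROBOT

A 7-joint arm with a two-finger parallel gripper is mounted at the origin on the work surface. World frame = base frame: x ahead of the robot, y to its left, z up, the work surface at z = 0. Lengths are in m, angles in rad, forces in N, time in s.
With the tool pointing down it reaches from about 0.425 to 0.8 m from the base axis. Payload 8.3 kg.
Tool frame: the origin (TCP) lies midway between the tips of the shut fingers; the grasp point (between the pads) lies 19 mm behind it; z points along the fingers, y is the line along which they close (so a half turn about z gives the same grasp; the last joint's range is limited). The gripper opens to 85 mm and grips with 20 to 120 N. Pads are 22 mm wide; open, the fingers measure 114 mm over their backs; the gripper's body (76 mm by 85 mm) begins 54 mm behind the grasp point. The pads swing forward as they close: fully open they stand 13 mm farther back than shut.
Start: joints at [-1.241, 0.383, 0.016, 1.37, -0.006, 1.388, -0.046], TCP at [0.239, 0.577, 0.195] pointing down, gripper open.
Joint ranges: [-2.95, 2.95], [-0.25, 2.06], [-1.52, 1.56], [0.18, 2.33], [-1.44, 4.58], [0.02, 2.06], [-3.01, 3.01]. Speed limits (rad/s): [2.39, 2.39, 3.01, 3.01, 3.14, 3.14, 3.14].

INTERFACE

Orientations are given as a 3x3 rotation matrix whose columns are the frame's x, y, z axes.
In Python, from cell import ctrl, grab_frame, workorder gives the robot as it stands.
- The arm moves only by the tool drive_tool, never from a script. Its argument "rows" is a list of rows, each a list of 4 numbers: the shift along the tool's x, y, z in mm, then the turn about the tool's z in degrees. In form: [[tx, ty, tz, yaw], ...]. A call has 1 to 8 rows; each row shifts and turns the commanded pose from where the row before left it, along the tool's axes as they then stand; what a row does not reach is not made up. A row lasts 1/12 s, in which the tool goes at most 41.7 mm and 7.16 degrees, less where a joint would pass 70% of its speed; a pose out of reach is approached as far as the arm can. A call with a gripper value outside its range is refused whole. "gripper" is the opening, from 0 (shut) to 1 (fully open), set as the call begins (left out, the last holds). The fingers move at their own pace and stop on an object; the grip force is fixed at half the most. Time passes only in rows, so rows that do not move let the fingers close. It gives the time, the measured TCP pose, the force, the opening and the grip force at its end, in the units of the state.
- ctrl.state(): the state, without advancing time (a new reading comes with each control period).
- grab_frame(name): name is "scene" or "top" or "wrist"; returns a dict with "image" (420x560x3 uint8, blue, green, red), "vertical_fov" (degrees; the focal length in pixels is half the picture's height over the tangent of half this angle, whatever the lens; pixels are square), "cx", "cy" (the principal point, pixels), "k1" (the pictures are not rectified: a ray, as slopes to the right and down, at radius r is drawn at 1 + k1 r^2 times it, then the intrinsics apply), "R" (3x3) and "t" (3): a world point X has camera coordinates R X + t. Camera axes: x right, y down, z forward; pixel columns grow to the right and rows downward; lengths in m; the calibration is good to about 2 mm. A picture is of the moment at which its call begins. There is no depth.
- workorder.hand_in(): hands the job in; it is judged then, once.
The state is a dict: "clock": time; "q": joint angles; "joint_velocities": joint speeds; "joint_efforts": joint torques, N m; "tool_pos": TCP position; "eef_rot": TCP orientation; "wrist_force": force on the tool from outside, world axes, zero at the start; "ft_torque": the same for the moment, N m; "opening": finger opening in m; "grip_force": force on a finger pad.
Only numpy, scipy, OpenCV 4.12 (cv2) and the standard library are available. Lean on these libraries where they do the work, as an engineer would, in place of code of your own. Each camera call takes 0.05 s, during which the arm holds its last target. There are 200 camera calls.

TASK

The glazed roof flap of the black spice cupboard stands open: take the red-handled hook pole from its stand, put its bent end through the flap's brass ring and bring the flap down on the hook, never letting it drop and not touching it with the fingers while it is up. Then lay the pole back in its sloping stand as it was, press the flap gently but fully home past its spring catch, and leave everything else where it stands.

Things in the scene. Friction and masses are not known exactly. Their poses are not given: they have to be found in the camera images.
- flap (a joint): Roof flap, black frame and clear pane, 140 mm deep, 240 wide, 14 thick. Opening angle in rad: 0 shut, 1.5 nearly upright. Its stiff hinge (0.2 N m) holds it up above 1.1 rad (pull it down with 1 to 3 N at the ring); below about 1 rad it falls unless carried. It comes to rest on a spring catch at about 0.07; 8 to 12 N down on its front rail snaps it past the catch to 0, where it stays.
- flap_hinge (a point): Middle of the flap's hinge line (point y axis), at the cupboard's back top edge, 160 mm above the counter. The point turns with the flap: -x points from the hinge to the flap's front edge. With the flap shut, x is level, pointing from the cupboard's front to its back, and z is up.
- flap_edge (a point): Point on the upper face of the flap's front rail, 128 mm from the hinge line and 50 mm to the +y side of the ring: a place to press it home, clear of the ring (which stands 15 mm above this face). Axes as flap_hinge. The cupboard below is 140 mm deep, 240 wide and 158 high.
- eye (a point): Centre of the brass ring fixed to the middle of the flap's front edge: in the frame of flap_hinge at x -164 mm, z +7 mm. Round wire 8 mm thick, clear inside diameter 28 mm, outside 44 mm; its hole runs along the hinge line (point y axis). Axes as flap_hinge.
- pole_grip (a point): Point to grip, inside the pole's red handle 20 mm behind its front end, near the balance point. Pole 0.16 kg: handle 100 mm long, 20 wide (y), 18 high (z), then a 10 mm round steel shaft 100 mm long, ending in a pin bent square to one side. x axis along the pole from handle to bent end, y the way the pin points, z square to both, upwards as it rests.
- pole_pin (a point): Middle of the bent pin at the pole's end: 120 mm ahead of pole_grip along x and 25 mm along y. The pin runs from the shaft's axis (y -25 mm from this point) to its free tip (y +29 mm) and is 8 mm thick. Axes as pole_grip.
- stand_seat (a point): Where pole_grip lies when the pole rests in the fixed wooden stand, 99 mm above the counter. Site x is level; the resting pole lies in its xz plane, rising 0.5 rad from x towards the bent end, pin along point y. A trough (walls 15 mm to either side, a stop behind) holds the handle's last 40 mm; the pole lifts out and goes in square to its length. The handle ahead of it is free all round.
- stand_tip (a point): Where pole_pin lies when the pole rests in the stand. A fork with prongs 12 mm to either side carries the shaft 45 mm behind the pin. Axes as stand_seat.
- mill_a: Brass pepper mill, 46 mm across, 135 mm tall, loose; origin at the centre of its foot. Leave it.
- mill_b: Brass salt mill, same size, loose. Leave it.
- jar_red: Amber spice jar with red cap, 56 mm across, 100 mm tall, loose. Leave it.
- jar_white: Green spice jar with white cap, 56 mm across, 90 mm tall, loose. Leave it.
- mug: Blue mug, 80 mm across, 95 mm tall, loose. Leave it.
Things that resemble listed ones, but are neither listed nor needed, are in the scene too. There is more than one size of the part that bears pole_grip; the job needs the largest.

How it is judged:
On the way, in this order (a step that is already met when the one before it is completed fails the run):
1. the bent pin is through the ring while the flap is still up (value of joint flap above 1 rad and x of pole_pin in the frame of eye between -0.016 and 0.016 m and z of pole_pin in the frame of eye between -0.016 and 0.016 m and y of pole_pin in the frame of eye between -0.024 and 0.024 m), for 0.1 s.
2. the flap is down on its catch or shut, the pin still through the ring (value of joint flap below 0.2 rad and x of pole_pin in the frame of eye between -0.016 and 0.016 m and z of pole_pin in the frame of eye between -0.016 and 0.016 m and y of pole_pin in the frame of eye between -0.024 and 0.024 m), for 0.1 s.
At the end, for the whole second after the job is handed in: The flap is shut past its catch (within 0.015 rad) and the pole rests in its stand as at the start (handle within 15 mm, pin within 25 mm of their places), at rest (value of joint flap below 0.015 rad and distance between pole_grip and stand_seat below 0.015 m and distance between pole_pin and stand_tip below 0.025 m and linear speed of pole below 0.02 m/s); the robot touches nothing.
It fails at once if the flap drops (falls faster than 2 rad/s before it reaches its catch) (velocity of joint flap below -2 rad/s and value of joint flap above 0.12 rad).
It fails at once if the fingers push the flap while it is up (contact force between the fingers and flap above 1 N and value of joint flap above 0.3 rad).
It fails at once if a bystander is shifted by more than 30 mm (distance of any of mill_a, mill_b, jar_red, jar_white, mug from where it was at the start of the episode above 0.03 m).
It fails at once if the glazed flap is pressed with more than 40 N (contact force between any of the fingers, pole and flap above 40 N).
It also fails if it takes over 67 s, if anything falls off the work surface, if the arm or the gripper's body presses on something with over 40 N, if the wrist force passes 120 N, or if a joint passes its speed limit or range.

## Working session

There is one attempt and no reset: what is moved stays moved. The work goes in short steps, Python scripts to look and compute and a tool call to move; the robot and the scene stay as the last step left them, time stands still between calls to the robot, and variables do not carry over. Pictures are saved under pics/ and viewed, at most 10 in all, crops included, and the job is handed in when it is done.

Besides the shell and the picture viewer there is one more tool, called after "Call:" as a command line: name --pt "numbers of a row" for each row, then --argument value for the rest. drive_tool: Moves the arm, as the interface text tells. Its arguments: {"type":"object","properties":{"rows":{"type":"array","items":{"type":"array","items":{"type":"number"}}},"gripper":{"type":"number"}},"required":["rows"]}

```bash
ls; mkdir -p pics; python3 - <<'E'
from cell import ctrl, grab_frame, workorder
import cv2, numpy as np, json
np.set_printoptions(precision=4,suppress=True)
s=ctrl.state(); print(s['clock'],s['tool_pos'],s['eef_rot'],s['opening'])
for n in ["scene","top"]:
    f=grab_frame(n); cv2.imwrite(f'pics/{n}0.png',f['image']); 
    print(n,{k:(np.array(v).tolist() if k!='image' else 0) for k,v in f.items()})
    np.savez(f'pics/{n}0.npz',**f)
E
```

```text
pics
0.0 [0.239  0.5769 0.1939] [[-0.9239  0.3827 -0.0007]
 [ 0.3827  0.9239 -0.0018]
 [-0.     -0.0019 -1.    ]] 0.08532287570470852
scene {'image': 0, 'vertical_fov': 51.13644114329574, 'cx': 277.5898415291482, 'cy': 215.49181726634802, 'k1': -0.025015353094926317, 'R': [[0.7222364506265034, 0.6915066892133864, -0.013892737655730191], [0.5516052990851981, -0.5880034436698942, -0.5915940705022952], [-0.4172602346348846, 0.4196074939815619, -0.8061162742352709]], 't': [-0.39529445685652753, -0.23433331329789475, 1.5048088822326033]}
top {'image': 0, 'vertical_fov': 42.9637463578062, 'cx': 269.7739626968836, 'cy': 210.8594517198662, 'k1': 0.02276116977357619, 'R': [[-0.0014181477450301082, -0.9999973784207035, 0.0017977788221382668], [-0.9774538119663093, 0.0010065810525556, -0.21114694472597703], [0.21114458157741914, -0.0020566833263044987, -0.9774526769742827]], 't': [-0.008542062005133716, 0.5683485500992277, 1.4420488569759333]}
```

View pics/scene0.png

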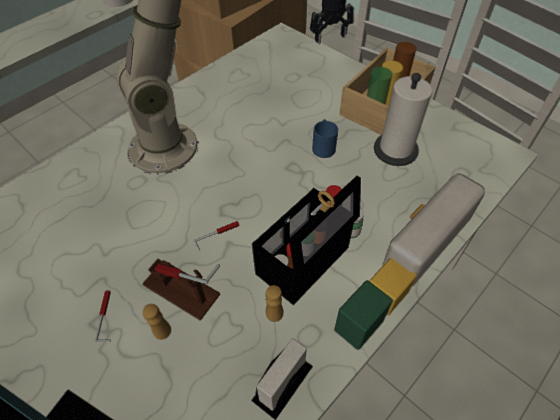

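View pics/top0.png

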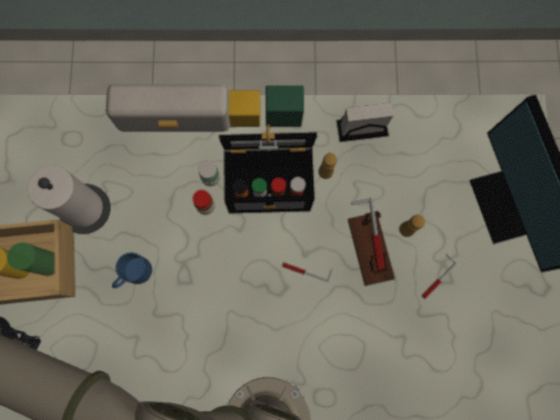

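Candidates for the pole: the red-handled one in the stand (scene 175,272 / top 376,235, the largest), a loose small one (scene 218,235 / top 305,270) and a second loose one (scene 103,318 / top 438,278). I choose the one in the stand. The black cupboard is at top 269,180, with its flap open and the ring at top 268,133 / scene 325,200.

```bash
python3 - <<'E'
import cv2, numpy as np
S=cv2.imread('pics/scene0.png');T=cv2.imread('pics/top0.png')
def c(I,x,y,w,h,k):
    return cv2.convertScaleAbs(cv2.resize(I[y:y+h,x:x+w],None,fx=k,fy=k,interpolation=cv2.INTER_CUBIC),alpha=1.6)
a=c(S,135,245,95,85,8)[:600,:440*2]; 
# A: scene stand x0=135,y0=245 k5 ; top stand x0=335,y0=185 k5
A=np.zeros((600,800,3),np.uint8)
p=c(S,138,245,80,100,5);A[:500,:400]=p
p=c(T,335,180,80,115,5);A[:575,400:800]=p
cv2.imwrite('pics/A.png',A)
B=np.zeros((600,800,3),np.uint8)
p=c(S,240,170,130,140,3);B[:420,:390]=p
p=c(T,215,120,110,100,3.7);B[:p.shape[0],393:393+p.shape[1]]=p[:,:407]
p=c(S,305,180,60,45,4);B[420:600,:240]=p
p=c(T,245,120,70,30,7);B[390:600,250:740]=p
cv2.imwrite('pics/B.png',B)
E
```

```text
(no output)
```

View pics/A.png

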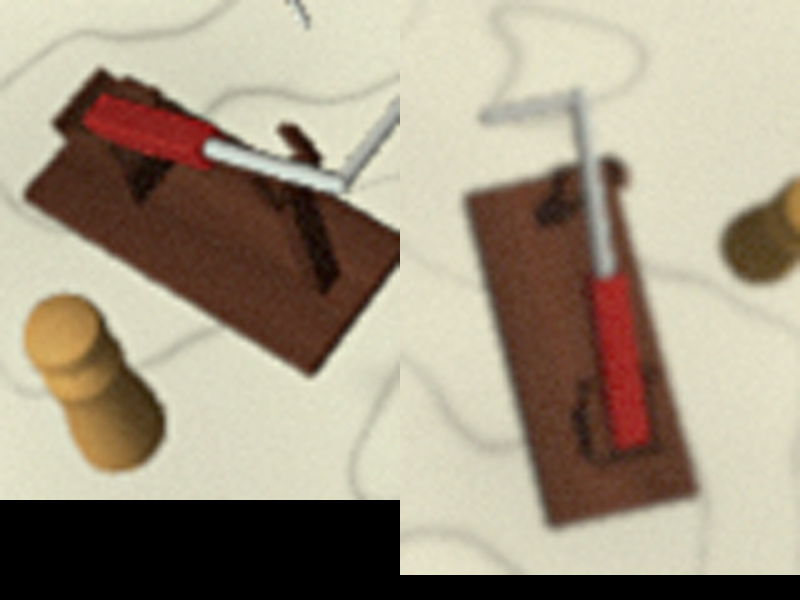

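View pics/B.png

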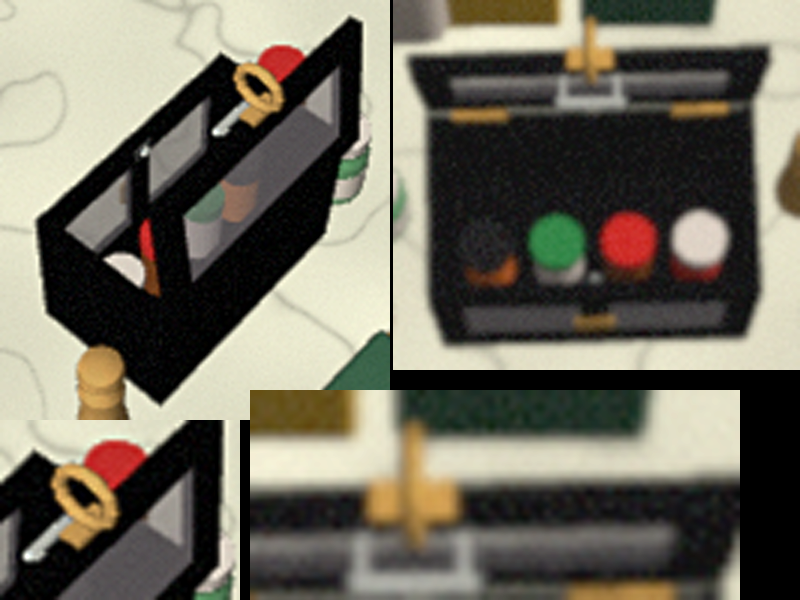

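The scene crop shows the pole's handle end at 157,267, the handle front at 180,275 and the bend at 206,282. In top these are 381,269, 377,235 and 370,199, with the pin tip at 352,203. The ring centre is at scene 326,199 and top 268,133. The pole in the stand is clearly the large one.

```bash
cat > h.py <<'E'
import numpy as np
from scipy.optimize import least_squares
from scipy.spatial.transform import Rotation as Ro
np.set_printoptions(precision=4,suppress=True)
def proj(f,X):
    c=np.atleast_2d(X)@np.array(f['R']).T+np.array(f['t']); s=c[:,:2]/c[:,2:]
    s=s*(1+f['k1']*(s**2).sum(1,keepdims=True)); F=210/np.tan(np.radians(f['vertical_fov'])/2)
    return s*F+[f['cx'],f['cy']]
def Rz(a): return Ro.from_euler('z',a).as_matrix()
def Ry(a): return Ro.from_euler('y',a).as_matrix()
def fit(obs,model,p0,ls=1.5):
    """obs: list of (frame, local-key, pixel); model(p,key)->world"""
    def r(p): return np.concatenate([(proj(f,model(p,k))[0]-px) for f,k,px in obs])
    s=least_squares(r,p0,loss='soft_l1',f_scale=ls); return s.x,r(s.x).reshape(-1,2)
def pole(p,k): return np.array([p[0],p[1],.099])+Rz(p[2])@Ry(-.5)@np.array(k)
def cup(p,k):
    o=np.array([p[0],p[1],.160]); k=list(k)
    if k[0]=='c': return o+Rz(p[2])@np.array(k[1:])
    return o+Rz(p[2])@Ry(p[3])@np.array(k[1:])
E
cat > f1.py <<'E'
from h import *
S=dict(np.load('pics/scene0.npz'));T=dict(np.load('pics/top0.npz'))
print('cams',-S['R'].T@S['t'],-T['R'].T@T['t'])
o=[(S,(-.08,0,0),(156.6,267.4)),(S,(.02,0,0),(180.2,275)),(S,(.12,0,0),(206.4,282)),
(T,(-.08,0,0.004),(381.2,269)),(T,(.02,0,.004),(376.8,235)),(T,(.12,0,0),(370.2,199.4)),(T,(.12,.054,0),(352.4,203.4))]
p,r=fit(o,pole,[.5,-.25,0]);print('pole',p,'\n',r)
o=[(S,('f',-.164,0,.007),(326.3,199.3)),(T,('f',-.164,0,.007),(268.3,133.2)),
(S,('f',-.14,.12,.007),(357.3,176)),(S,('f',-.14,-.12,.0),(287.7,219.3)),
(S,('c',0,-.12,-.16),(294,304.3)),(S,('c',-.14,-.12,-.16),(255.7,274)),(S,('c',-.14,-.12,-.002),(253.3,242.7)),(S,('c',-.14,.12,-.002),(314,189)),
(S,('c',0,.12,-.16),(349,248.7)),(T,('c',-.14,.12,-.16),(229,212.7)),(T,('c',-.14,-.12,-.16),(310.9,210.5)),
(T,('f',-.14,.12,.007),(219.6,135.4)),(T,('f',-.14,-.12,.007),(316.4,132.7))]
p,r=fit(o,cup,[.6,0,0,1.4]);print('cup',p,'\n',r,'\neye',cup(p,('f',-.164,0,.007)))
E
python3 f1.py
```

```text
cams [ 1.0427 -0.4959  1.0689] [ 0.251  -0.0061  1.5296]
pole [ 0.4762 -0.2983  0.2161] 
 [[ 0.1825  0.8004]
 [-0.9644 -0.3826]
 [-1.7442 -0.1327]
 [-0.3165 -0.5986]
 [-0.7325 -0.3633]
 [ 0.4433 -0.2711]
 [-1.5781  0.0194]]
cup [ 0.7208 -0.0037  0.023   1.4133] 
 [[-0.4864 -0.3535]
 [-0.5536 -0.2712]
 [ 1.3961 -0.0279]
 [ 0.1187 19.6878]
 [-0.4978  1.6568]
 [-0.4565  0.3847]
 [-1.5897  0.6905]
 [-0.003  -1.4674]
 [-0.163  -0.5536]
 [-1.0067 -0.6742]
 [-1.072  -0.3936]
 [-1.2371  0.6089]
 [ 0.6304  1.0923]] 
eye [ 0.702  -0.0041  0.3231]
```

```bash
cat >> h.py <<'E'
def need(xyz=None,heading=None):
    "remaining shift in tool axes (mm), and tool yaw (deg) so that tool x heads along world angle"
    from cell import ctrl
    s=ctrl.state(); R=np.array(s['eef_rot']); a=np.degrees(np.arctan2(R[1,0],R[0,0]))
    o=f"t={s['clock']:.2f} pos={np.round(s['tool_pos'],4)} head={a:.2f} open={s['opening']:.4f} F={np.round(s['wrist_force'],1)} q={np.round(s['q'],2)}"
    if xyz is not None: o+=f" shift={np.round(1000*R.T@(np.array(xyz)-s['tool_pos']),1)}"
    if heading is not None: o+=f" yaw={-((np.degrees(heading)-a+180)%360-180):.2f}"
    print(o)
E
python3 - <<'E'
from h import *
S=dict(np.load('pics/scene0.npz'));T=dict(np.load('pics/top0.npz'))
def mill(p,k): return np.array([p[0],p[1],k])
for n,o in dict(a=[(S,.13,(150.4,311)),(S,.01,(161,333)),(T,.13,(417,220))],b=[(S,.13,(273,291)),(S,.01,(275,318)),(T,.13,(330.5,158))]).items():
    p,r=fit(o,mill,[.5,-.3]);print(n,p,r.tolist())
need([.46,.15,.30],.2161)
E
```

```text
a [ 0.5308 -0.4058] [[-0.5270948552082189, 0.022819443071455225], [0.7331281172057516, -2.2537344911035575], [1.3023146078737682, -1.0348702043659443]]
b [ 0.7038 -0.1758] [[0.19624967122416592, 1.109471903664371], [-0.7783225037775878, -4.928475639823205], [-0.0019139287791745119, -0.8385544834746952]]
t=0.10 pos=[0.239  0.5769 0.194 ] head=157.50 open=0.0851 F=[-0.6 -0.7  0.5] q=[-1.24  0.38  0.02  1.37 -0.01  1.39 -0.05] shift=[-367.6 -310.  -105.5] yaw=145.12
```

Call:
drive_tool --pt "-31 -26 -9 0" --pt "-31 -26 -9 0" --pt "-31 -26 -9 0" --pt "-31 -26 -9 0" --pt "-31 -26 -9 0" --pt "-31 -26 -9 0" --gripper 0.7

```text
clock: 0.6
tool_pos: [0.3517, 0.36, 0.249]
eef_rot: [[-0.924, 0.383, -0.001], [0.383, 0.924, -0.0], [0.0, -0.001, -1.0]]
wrist_force: [2.8, 0.3, 0.9]
opening: 0.06
grip_force: 0.0
```

Call:
drive_tool --pt "-31 -26 -9 0" --pt "-31 -26 -9 0" --pt "-31 -26 -9 0" --pt "-31 -26 -9 0" --pt "-31 -26 -9 0" --pt "-31 -26 -9 0"

```text
clock: 1.1
tool_pos: [0.4637, 0.1447, 0.3032]
eef_rot: [[-0.924, 0.383, -0.0], [0.383, 0.924, 0.0], [0.0, 0.0, -1.0]]
wrist_force: [1.1, 0.6, 0.9]
opening: 0.0599
grip_force: 0.0
```

Call:
drive_tool --pt "0 0 0 7" --pt "0 0 0 7" --pt "0 0 0 7" --pt "0 0 0 7" --pt "0 0 0 7" --pt "0 0 0 7" --pt "0 0 0 7" --pt "0 0 0 7"

```text
clock: 1.77
tool_pos: [0.4632, 0.1467, 0.3025]
eef_rot: [[-0.193, 0.981, -0.001], [0.981, 0.193, -0.0], [-0.0, -0.001, -1.0]]
wrist_force: [0.2, -0.7, -0.3]
opening: 0.0594
grip_force: 0.0
```

Call:
drive_tool --pt "0 0 0 7" --pt "0 0 0 7" --pt "0 0 0 7" --pt "0 0 0 7" --pt "0 0 0 7" --pt "0 0 0 7" --pt "0 0 0 7" --pt "0 0 0 7"

```text
clock: 2.43
tool_pos: [0.4632, 0.1467, 0.3025]
eef_rot: [[0.705, 0.709, -0.001], [0.709, -0.705, -0.0], [-0.001, -0.0, -1.0]]
wrist_force: [0.1, 0.2, 0.1]
opening: 0.0597
grip_force: 0.0
```

```bash
python3 -c "
from h import *
need([.476,-.298,.25],.2161)"
```

```text
t=2.43 pos=[0.4632 0.1467 0.3025] head=45.15 open=0.0597 F=[0.1 0.2 0.1] q=[-0.76  0.04  0.41  1.55 -0.02  1.55 -1.14] shift=[-306.2  322.7   52.7] yaw=32.77
```

Call:
drive_tool --pt "0 0 0 6.5" --pt "0 0 0 6.5" --pt "0 0 0 6.5" --pt "0 0 0 6.5" --pt "0 0 0 6.77"

```text
clock: 2.85
tool_pos: [0.4632, 0.1467, 0.3025]
eef_rot: [[0.977, 0.215, -0.001], [0.215, -0.977, -0.0], [-0.001, 0.0, -1.0]]
wrist_force: [0.0, -0.1, -1.5]
opening: 0.0594
grip_force: 0.0
```

Call:
drive_tool --pt "-7 36 4 0" --pt "-7 36 4 0" --pt "-7 36 4 0" --pt "-7 36 4 0" --pt "-7 36 4 0" --pt "-7 36 4 0"

```text
clock: 3.35
tool_pos: [0.4695, -0.0749, 0.2786]
eef_rot: [[0.975, 0.221, -0.0], [0.221, -0.975, 0.0], [-0.0, -0.0, -1.0]]
wrist_force: [1.6, -0.1, 0.6]
opening: 0.0597
grip_force: 0.0
```

Call:
drive_tool --pt "-7 36 4 0" --pt "-7 36 4 0" --pt "-7 36 4 0" --pt "-7 36 4 0" --pt "-7 36 4 0" --pt "-7 36 4 0" --pt "0 0 0 0"

```text
clock: 3.93
tool_pos: [0.4732, -0.3007, 0.2534]
eef_rot: [[0.978, 0.211, -0.004], [0.211, -0.978, -0.003], [-0.004, 0.003, -1.0]]
wrist_force: [-0.9, 0.1, -0.8]
opening: 0.0597
grip_force: 0.0
```

```bash
python3 - <<'E'
from h import *
need([.476,-.298,.08],.2161)
from cell import grab_frame
import cv2
f=grab_frame('wrist'); np.savez('pics/w1.npz',**f)
im=cv2.convertScaleAbs(f['image'],alpha=1.4)
P=lambda k:proj(f,pole([.4762,-.2983,.2161],k))[0]
print([P(k) for k in [(.02,0,.009),(-.08,0,.009),(.12,0,0),(.12,.054,0)]])
for k in [(.02,.01,.009),(.02,-.01,.009),(-.08,.01,.009),(-.08,-.01,.009),(.12,0,0),(.12,.054,0)]: cv2.circle(im,tuple(int(round(v)) for v in P(k)),3,(0,255,255),1)
cv2.imwrite('pics/w1.png',im)
E
```

```text
t=3.93 pos=[ 0.4732 -0.3007  0.2534] head=12.17 open=0.0597 F=[-0.9  0.1 -0.8] q=[-0.17  0.28  0.86  1.48 -0.21  1.48 -0.67] shift=[  4.   -2.5 173.4] yaw=-0.21
[array([286.0977, 163.0147]), array([286.3631, 236.851 ]), array([285.6512,  39.8807]), array([206.3112,  40.0227])]
```

View pics/w1.png

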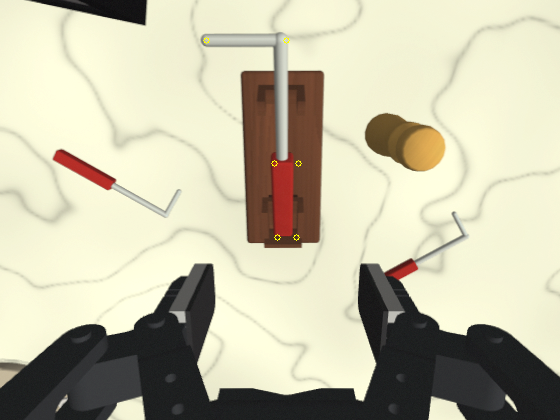

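The wrist view shows the handle front at 284,155, its rear at 285,236, the bend at 281,39 and the pin tip at 205,40. The prediction is about 2 mm off sideways, so I'm refining the fit.

```bash
cat > f2.py <<'E'
from h import *
W=dict(np.load('pics/w1.npz'))
o=[(W,(.02,.01,-.009),(273,154)),(W,(.02,-.01,-.009),(294,154)),(W,(-.08,0,.009),(285,236.5)),(W,(.12,0,0),(281.5,39)),(W,(.12,.054,0),(204.5,40.5))]
p,r=fit(o,pole,[.476,-.298,.2161]);print('pole',p,r.tolist()); 
need([p[0],p[1],.08],p[2])
E
python3 f2.py
```

```text
pole [ 0.4753 -0.2965  0.217 ] [[-0.36389697423373946, -3.1524757048317156], [0.9586656068537991, -3.25778439965228], [-0.4566424380179228, 0.8162428638735832], [1.0828339399272977, 1.731558733669715], [-1.2084514754008637, 0.44330399387004604]]
t=3.98 pos=[ 0.4742 -0.2976  0.2538] head=12.27 open=0.0593 F=[-0.9  1.  -0.3] q=[-0.17  0.28  0.85  1.48 -0.21  1.48 -0.67] shift=[  1.9  -1.1 173.7] yaw=-0.16
```

Call:
drive_tool --pt "2 -1 25 0" --pt "0 0 30 0" --pt "0 0 30 0" --pt "0 0 30 0" --pt "0 0 30 0" --pt "0 0 20 0" --pt "0 0 10 0"

```text
clock: 4.57
tool_pos: [0.4772, -0.2894, 0.0768]
eef_rot: [[0.975, 0.222, -0.004], [0.222, -0.975, 0.002], [-0.003, -0.003, -1.0]]
wrist_force: [0.2, 0.3, 0.4]
opening: 0.0598
grip_force: 0.0
```

```bash
python3 -c "
from h import *
need([.4753,-.2965,.078],.2167)"
```

```text
t=4.57 pos=[ 0.4772 -0.2894  0.0768] head=12.82 open=0.0598 F=[0.2 0.3 0.4] q=[-0.13  0.41  0.79  1.74 -0.32  1.13 -0.59] shift=[-3.4  6.5 -1.2] yaw=0.40
```

Call:
drive_tool --pt "0 0 0 0" --pt "0 0 0 0" --pt "0 0 0 0"

```text
clock: 4.82
tool_pos: [0.4794, -0.2921, 0.0815]
eef_rot: [[0.975, 0.221, 0.002], [0.221, -0.975, -0.001], [0.002, 0.001, -1.0]]
wrist_force: [-0.3, -0.1, 0.2]
opening: 0.0601
grip_force: 0.0
```

```bash
python3 -c "
from h import *
need([.4753,-.2965,.078],.2167)"
```

```text
t=4.82 pos=[ 0.4794 -0.2921  0.0815] head=12.74 open=0.0601 F=[-0.3 -0.1  0.2] q=[-0.13  0.41  0.79  1.73 -0.32  1.13 -0.59] shift=[-5.   3.4  3.5] yaw=0.33
```

Call:
drive_tool --pt "-2.5 1.7 1.7 0.3" --pt "-2.5 1.7 1.7 0" --pt "0 0 0 0" --pt "0 0 0 0"

```text
clock: 5.15
tool_pos: [0.4741, -0.2965, 0.0769]
eef_rot: [[0.977, 0.214, 0.0], [0.214, -0.977, -0.0], [0.0, 0.0, -1.0]]
wrist_force: [-0.1, 0.1, -0.1]
opening: 0.0602
grip_force: 0.0
```

```bash
python3 -c "
from h import *
need([.4753,-.2965,.078],.2167)"
```

```text
t=5.15 pos=[ 0.4741 -0.2965  0.0769] head=12.38 open=0.0602 F=[-0.1  0.1 -0.1] q=[-0.12  0.41  0.79  1.74 -0.32  1.12 -0.58] shift=[ 1.1  0.2 -1.1] yaw=-0.03
```

Close.

Call:
drive_tool --pt "0 0 0 0" --pt "0 0 0 0" --pt "0 0 0 0" --pt "0 0 0 0" --pt "0 0 0 0" --pt "0 0 0 0" --pt "0 0 0 0" --pt "0 0 0 0" --gripper 0

```text
clock: 5.82
tool_pos: [0.4743, -0.2962, 0.0766]
eef_rot: [[0.977, 0.215, -0.0], [0.215, -0.977, -0.0], [-0.0, 0.0, -1.0]]
wrist_force: [-0.8, 0.2, 1.0]
opening: -0.0004
grip_force: 0.9
```

```bash
python3 -c "
from h import *
need([.4753,-.2965,.078],.2167)"
```

```text
t=5.82 pos=[ 0.4743 -0.2962  0.0766] head=12.42 open=-0.0004 F=[-0.8  0.2  1. ] q=[-0.12  0.41  0.79  1.74 -0.32  1.12 -0.58] shift=[ 0.9  0.5 -1.4] yaw=0.01
```

```bash
python3 - <<'E'
from h import *
from cell import grab_frame
import cv2
S=grab_frame('scene')['image'];W=grab_frame('wrist')['image'];T=grab_frame('top')['image']
A=np.zeros((600,800,3),np.uint8)
e=lambda I,x,y,w,h,s:cv2.convertScaleAbs(cv2.resize(I[y:y+h,x:x+w],s,interpolation=cv2.INTER_CUBIC),alpha=1.5)
A[:300,:400]=e(W,0,0,560,420,(400,300));A[300:,:400]=e(T,330,170,100,75,(400,300));A[:,400:]=e(S,115,210,110,165,(400,600))
cv2.imwrite('pics/C.png',A)
E
```

```text
(no output)
```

View pics/C.png

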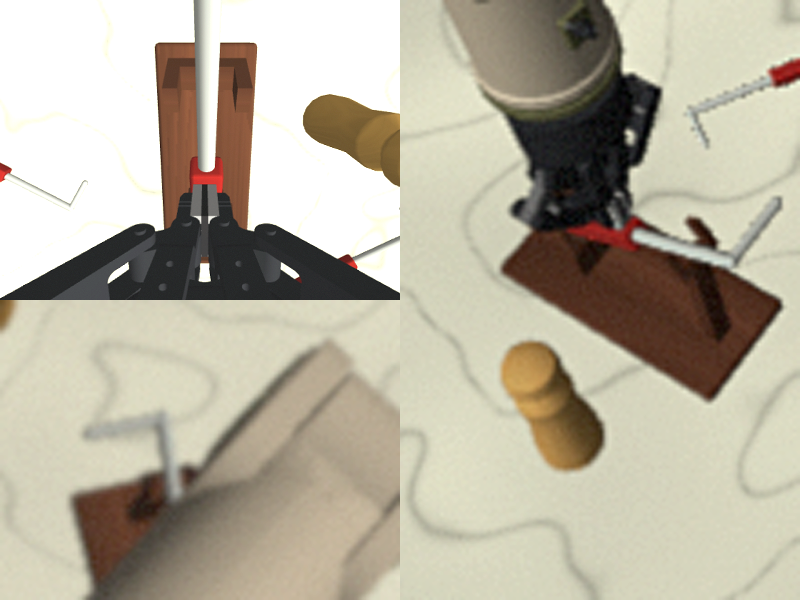

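The fingers closed on nothing: the wrist view shows their tips at about 287,268 with the red handle front at 266–311, 220–266. I'll check whether the tips lie above or below the handle.

```bash
python3 - <<'E'
from h import *
from cell import grab_frame,ctrl
f=grab_frame('wrist'); s=ctrl.state(); R=np.array(s['eef_rot']); t=np.array(s['tool_pos'])
np.savez('pics/w2.npz',**f)
print('cam',-f['R'].T@f['t'] if hasattr(f['R'],'T') else 0, t)
print('tcp',proj(f,t),'grasp pt',proj(f,t-R[:,2]*.019))
p=[.4753,-.2965,.217]
for k in [(.02,.01,.009),(.02,-.01,.009),(.02,.01,-.009),(.02,-.01,-.009),(0,0,.009),(0,0,-.009)]: print(k,pole(p,k),proj(f,pole(p,k)))
f=grab_frame('scene');print('scene tcp',proj(f,t),proj(f,pole(p,(0,0,0))))
E
```

```text
cam [ 0.547  -0.2785  0.2555] [ 0.4743 -0.2962  0.0766]
tcp [[289.6657 243.0591]] grasp pt [[289.9739 258.6329]]
(0.02, 0.01, 0.009) [ 0.4861 -0.2839  0.1165] [[267.2706 248.8375]]
(0.02, -0.01, 0.009) [ 0.4904 -0.3034  0.1165] [[316.3391 248.8566]]
(0.02, 0.01, -0.009) [ 0.4945 -0.282   0.1007] [[268.7668 216.4167]]
(0.02, -0.01, -0.009) [ 0.4988 -0.3016  0.1007] [[314.0549 216.4269]]
(0, 0, 0.009) [ 0.4711 -0.2974  0.1069] [[291.3482 276.4906]]
(0, 0, -0.009) [ 0.4795 -0.2956  0.0911] [[291.0173 244.7064]]
scene tcp [[176.5037 276.5294]] [[174.8697 272.5791]]
```

```bash
python3 - <<'E'
from h import *
from cell import grab_frame
import cv2
S=grab_frame('scene')['image'];W=grab_frame('wrist')['image']
A=np.zeros((600,800,3),np.uint8)
e=lambda I,x,y,w,h,s:cv2.resize(I[y:y+h,x:x+w],s,interpolation=cv2.INTER_CUBIC)
A[:,:400]=e(W,220,200,140,210,(400,600));A[:,400:]=cv2.convertScaleAbs(e(S,145,245,60,90,(400,600)),alpha=2.2)
cv2.imwrite('pics/D.png',A)
E
```

```text
(no output)
```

View pics/D.png

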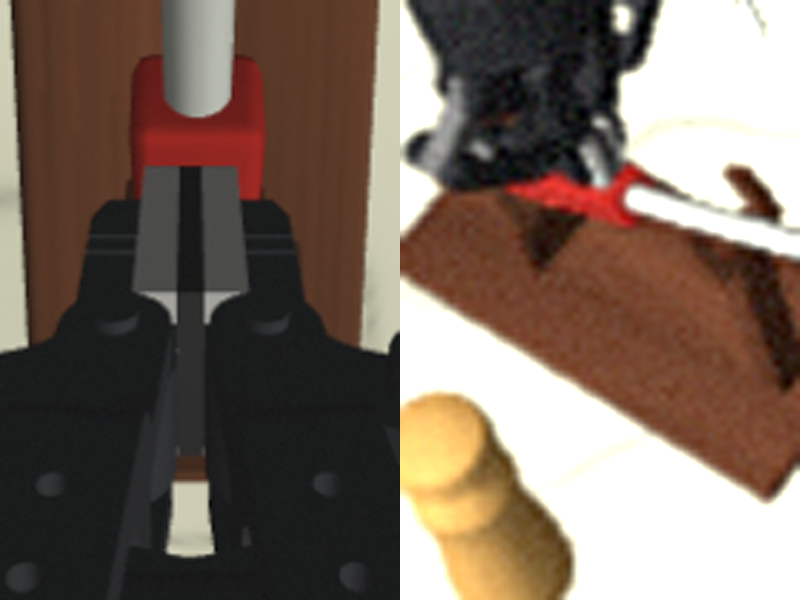

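```bash
python3 - <<'E'
from h import *
f=dict(np.load('pics/w2.npz'))
t=np.array([.4743,-.2962,.0766]);R=Rz(.2167)@np.diag([1,-1,-1.])
for x in (-.011,0,.011):
  print(x,[(z,proj(f,t+R@np.array([x,0,-z]))[0].round(0).tolist()) for z in (-.02,0,.01,.02,.03,.04,.05)])
print('pad edges open @z.009', [proj(f,t+R@np.array([.011,y,-.009]))[0].round(0).tolist() for y in(-.03,.03,-.042,.042)])
E
```

```text
-0.011 [(-0.02, [289.0, 247.0]), (0, [290.0, 262.0]), (0.01, [290.0, 271.0]), (0.02, [290.0, 281.0]), (0.03, [290.0, 291.0]), (0.04, [290.0, 303.0]), (0.05, [291.0, 317.0])]
0 [(-0.02, [289.0, 230.0]), (0, [290.0, 243.0]), (0.01, [290.0, 251.0]), (0.02, [290.0, 260.0]), (0.03, [290.0, 269.0]), (0.04, [290.0, 280.0]), (0.05, [291.0, 292.0])]
0.011 [(-0.02, [289.0, 211.0]), (0, [290.0, 223.0]), (0.01, [290.0, 230.0]), (0.02, [290.0, 238.0]), (0.03, [290.0, 246.0]), (0.04, [291.0, 256.0]), (0.05, [291.0, 267.0])]
pad edges open @z.009 [[229.0, 229.0], [351.0, 229.0], [204.0, 229.0], [376.0, 229.0]]
```

The pads sit about 35 mm higher than the reported TCP suggests: their separation in w1 and their rows both agree, so they closed just above the handle. I'll open, go lower while watching the force, and close again.

Call:
drive_tool --pt "0 0 -5 0" --pt "0 0 0 0" --pt "0 0 0 0" --pt "0 0 0 0" --pt "0 0 0 0" --pt "0 0 0 0" --gripper 0.7

```text
clock: 6.67
tool_pos: [0.4742, -0.296, 0.0814]
eef_rot: [[0.977, 0.215, -0.0], [0.215, -0.977, 0.0], [-0.0, -0.0, -1.0]]
wrist_force: [0.6, -0.7, 0.8]
opening: 0.0596
grip_force: 0.0
```

Call:
drive_tool --pt "0 0 5 0" --pt "0 0 5 0" --pt "0 0 5 0" --pt "0 0 5 0" --pt "0 0 0 0" --pt "0 0 0 0"

```text
clock: 7.17
tool_pos: [0.4739, -0.296, 0.061]
eef_rot: [[0.977, 0.215, -0.001], [0.215, -0.977, 0.0], [-0.001, -0.0, -1.0]]
wrist_force: [0.4, 0.2, 1.5]
opening: 0.0597
grip_force: 0.0
```

Call:
drive_tool --pt "0 0 5 0" --pt "0 0 5 0" --pt "0 0 4 0" --pt "0 0 0 0" --pt "0 0 0 0"

```text
clock: 7.58
tool_pos: [0.474, -0.296, 0.0471]
eef_rot: [[0.977, 0.215, -0.001], [0.215, -0.977, 0.0], [-0.001, -0.0, -1.0]]
wrist_force: [-0.7, 0.1, -0.4]
opening: 0.0597
grip_force: 0.0
```

```bash
python3 - <<'E'
from h import *
need([.4753,-.2965,.045],.2167)
from cell import grab_frame
import cv2
W=grab_frame('wrist')['image'];S=grab_frame('scene')['image']
A=np.zeros((600,800,3),np.uint8)
A[:300,:400]=cv2.resize(W,(400,300));A[:,400:]=cv2.convertScaleAbs(cv2.resize(S[245:335,145:205],(400,600),interpolation=cv2.INTER_CUBIC),alpha=2.2)
A[300:,:400]=cv2.resize(W[190:370,170:410],(400,300))
cv2.imwrite('pics/E.png',A)
E
```

```text
t=7.58 pos=[ 0.474  -0.296   0.0471] head=12.42 open=0.0597 F=[-0.7  0.1 -0.4] q=[-0.1   0.45  0.77  1.77 -0.35  1.07 -0.56] shift=[1.2 0.8 2.1] yaw=0.01
```

View pics/E.png

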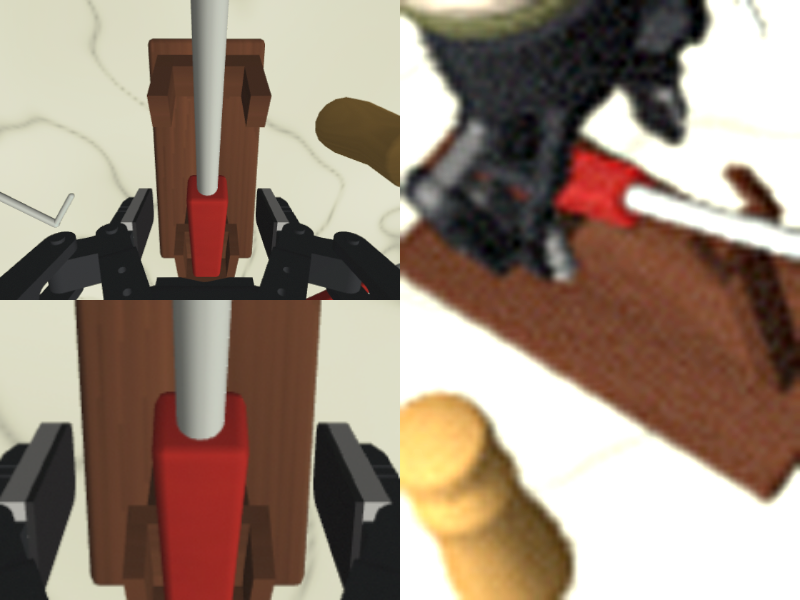

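The fingers now straddle the handle: pads at about 152 and 257, handle at about 207 in the small wrist view. Closing.

Call:
drive_tool --pt "0 0 0 0" --pt "0 0 0 0" --pt "0 0 0 0" --pt "0 0 0 0" --pt "0 0 0 0" --pt "0 0 0 0" --pt "0 0 0 0" --pt "0 0 0 0" --gripper 0

```text
clock: 8.35
tool_pos: [0.4744, -0.2963, 0.0478]
eef_rot: [[0.977, 0.215, 0.0], [0.215, -0.977, -0.0], [0.0, 0.0, -1.0]]
wrist_force: [-1.2, 0.4, 5.5]
opening: 0.0192
grip_force: 59.0
```

```bash
python3 -c "
from h import *
need([.4753,-.2965,.045],.2167)"
```

```text
t=8.35 pos=[ 0.4744 -0.2963  0.0478] head=12.42 open=0.0192 F=[-1.2  0.4  5.5] q=[-0.1   0.45  0.77  1.77 -0.35  1.07 -0.56] shift=[0.9 0.4 2.8] yaw=0.00
```

Call:
drive_tool --pt "-2.4 0 -4.4 0" --pt "-4.8 0 -8.8 0" --pt "-4.8 0 -8.8 0" --pt "-4.8 0 -8.8 0" --pt "-4.8 0 -8.8 0" --pt "-4.8 0 -8.8 0" --pt "-4.8 0 -8.8 0" --pt "-4.8 0 -8.8 0"

```text
clock: 9.02
tool_pos: [0.4386, -0.304, 0.1146]
eef_rot: [[0.977, 0.215, 0.0], [0.215, -0.977, 0.0], [0.0, 0.0, -1.0]]
wrist_force: [0.3, 0.9, -0.9]
opening: 0.0188
grip_force: 58.7
```

Call:
drive_tool --pt "0 0 -20 0" --pt "0 0 -20 0" --pt "0 0 -20 0" --pt "0 0 -20 0" --pt "0 0 -20 0" --pt "0 0 -10 0" --pt "0 0 0 0"

```text
clock: 9.6
tool_pos: [0.4399, -0.3048, 0.226]
eef_rot: [[0.977, 0.215, 0.004], [0.215, -0.977, -0.002], [0.003, 0.002, -1.0]]
wrist_force: [0.0, 0.5, -1.4]
opening: 0.0186
grip_force: 58.6
```

```bash
cat >> h.py <<'E'
E0=np.array([.7020,-.0041,.3231])
CY=.023
def pin_now(off=(.1062,.025,.1087)):
    from cell import ctrl
    s=ctrl.state(); R=np.array(s['eef_rot']); return np.array(s['tool_pos'])+R@np.array([off[0],-off[1],-off[2]])
def tcp_for(pin,h,off=(.1062,.025,.1087)): return np.array(pin)-Rz(h)@np.array(off)
E
python3 - <<'E'
from h import *
from cell import grab_frame
pre=E0+Rz(CY)@np.array([0,-.075,0])
T=tcp_for(pre,CY);print(T);need(T,CY);print('pin',pin_now())
import cv2
im={}
for n in ['scene','top']:
    f=grab_frame(n); np.savez(f'pics/{n}1.npz',**f); im[n]=f
    print(n,proj(f,pin_now()),'E0',proj(f,E0))
E
```

```text
[ 0.5981 -0.1065  0.2144]
t=9.60 pos=[ 0.4399 -0.3048  0.226 ] head=12.42 open=0.0186 F=[ 0.   0.5 -1.4] q=[-0.18  0.22  0.87  1.6  -0.17  1.4  -0.65] shift=[ 197.1 -159.6   11.9] yaw=11.10
pin [ 0.5378 -0.2574  0.335 ]
scene [[185.7876 223.3328]] E0 [[325.82   198.9335]]
top [[377.203  199.1054]] E0 [[267.7395 132.9238]]
```

Call:
drive_tool --pt "0 0 -2 3.7" --pt "0 0 -2 3.7" --pt "0 0 -2 3.7" --pt "0 0 -2 0"

```text
clock: 10.03
tool_pos: [0.4384, -0.3033, 0.23]
eef_rot: [[1.0, 0.02, -0.003], [0.02, -1.0, 0.001], [-0.003, -0.001, -1.0]]
wrist_force: [-0.1, 0.4, -1.9]
opening: 0.019
grip_force: 58.6
```

Call:
drive_tool --pt "16 -24 0 0" --pt "16 -24 0 0" --pt "16 -24 0 0" --pt "16 -24 0 0" --pt "16 -24 0 0" --pt "16 -24 0 0" --pt "16 -24 0 0" --pt "16 -24 0 0"

```text
clock: 10.7
tool_pos: [0.5627, -0.1074, 0.2303]
eef_rot: [[1.0, 0.026, -0.002], [0.026, -1.0, 0.0], [-0.002, -0.0, -1.0]]
wrist_force: [0.3, 0.0, -1.9]
opening: 0.0189
grip_force: 58.8
```

Call:
drive_tool --pt "16 0 6 0" --pt "16 0 6 0" --pt "0 0 0 0" --pt "0 0 0 0" --pt "0 0 0 0"

```text
clock: 11.12
tool_pos: [0.5938, -0.1089, 0.2188]
eef_rot: [[1.0, 0.023, -0.002], [0.023, -1.0, -0.0], [-0.002, 0.0, -1.0]]
wrist_force: [-0.5, -0.7, -1.8]
opening: 0.0188
grip_force: 58.9
```

```bash
python3 - <<'E'
from h import *
from cell import grab_frame
import cv2
pre=E0+Rz(CY)@np.array([0,-.075,0])
T=tcp_for(pre,CY);print(T);need(T,CY);print('pin',pin_now())
A=np.zeros((600,800,3),np.uint8)
for n,(x,y,w,h),sl in [('scene',(265,165,80,60),(slice(0,300),slice(0,400))),('top',(245,110,80,60),(slice(300,600),slice(0,400))),('wrist',(0,0,560,420),(slice(0,300),slice(400,800)))]:
    f=grab_frame(n); np.savez(f'pics/{n}2.npz',**f)
    p=pin_now();d=Rz(CY)@np.array([0,1,0])
    print(n,'pin mid',proj(f,p)[0],'tip',proj(f,p+.029*d)[0],'bend',proj(f,p-.025*d)[0],'E0',proj(f,E0)[0])
    A[sl]=cv2.convertScaleAbs(cv2.resize(f['image'][y:y+h,x:x+w],(400,300),interpolation=cv2.INTER_CUBIC),alpha=1.5)
    if n=='wrist': A[300:,400:]=cv2.convertScaleAbs(cv2.resize(f['image'][0:150,180:380],(400,300),interpolation=cv2.INTER_CUBIC),alpha=1.5)
cv2.imwrite('pics/F.png',A)
E
```

```text
[ 0.5981 -0.1065  0.2144]
t=11.12 pos=[ 0.5938 -0.1089  0.2188] head=1.32 open=0.0188 F=[-0.5 -0.7 -1.8] q=[-0.43  0.4   0.77  1.42 -0.27  1.44 -1.21] shift=[ 4.4 -2.3  4.4] yaw=0.01
pin [ 0.6995 -0.0814  0.3273]
scene pin mid [301.0687 218.1389] tip [310.0177 209.8561] bend [293.1547 225.463 ] E0 [325.82   198.9335]
top pin mid [300.3439 133.0662] tip [288.1475 133.3445] bend [310.8566 132.8249] E0 [267.7395 132.9238]
wrist pin mid [ 131.5255 -127.6324] tip [ -63.2516 -132.0041] bend [ 295.5159 -126.6974] E0 [-363.4196 -157.2097]
```

View pics/F.png

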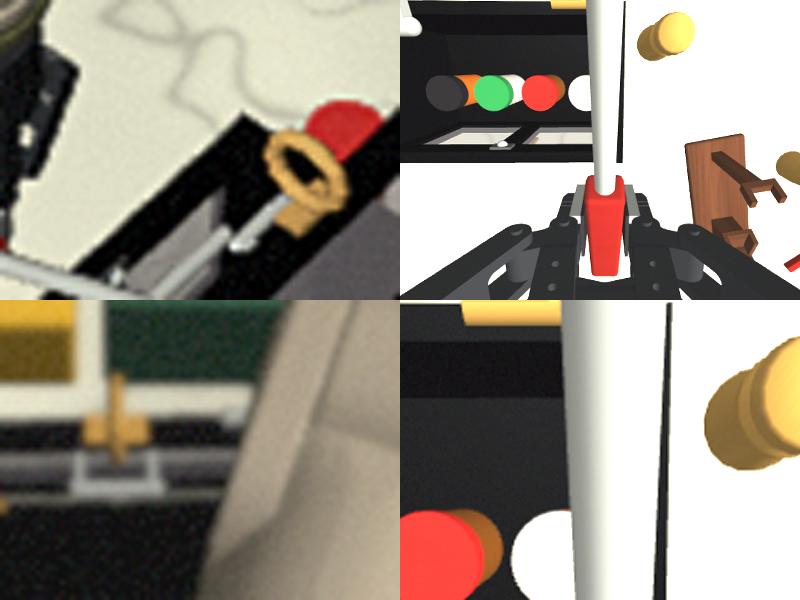

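The scene crop shows the ring centre at about 327,199 and the pin from about 292,224 to a tip near 310,211. In top, the tip at 289,133 is level with the ring at 268.5,133. I'll locate the pin numerically by differencing against the first picture.

```bash
python3 - <<'E'
from h import *
import cv2
a=np.load('pics/scene0.npz')['image'].astype(int);f=dict(np.load('pics/scene2.npz'));b=f['image'].astype(int)
d=np.abs(a-b).sum(2)
np.set_printoptions(linewidth=250)
print('cols',285,'..'); 
for y in range(204,230): print(y,' '.join('%3d'%v for v in d[y,284:322]))
c=b[185:215,312:342]; m=(c[:,:,2]-c[:,:,0]>50)&(c[:,:,1]>70)&(c[:,:,2]-c[:,:,1]<110)
for r in m: print(''.join('#' if v else '.' for v in r))
# predicted ring centre outlines
cr=[E0+Rz(CY)@np.array([.018*np.cos(t),0,.018*np.sin(t)]) for t in np.linspace(0,6.28,13)]
q=proj(f,np.array(cr));print(q.min(0),q.max(0))
E
```

```text
cols 285 ..
204  28  24  26  21  22  20  28  23  26  21  20  10   4   0   0   4  12  13   8  11   0   5  11   5   8   9  24   8   2   7  20  17   0   3   0   9  14  21
205  19  18  18  18  25  12  24  11  28  15  14   5  13   5   4  24   9   9   0   0   3  11  16  14  20  14   7   0   9   4   0   6   5   0  14  20  24  25
206  19  23  27  21  29  29  29  26  22  17   3   0  16   4  13   7   8   0   7   9   6  14  19  14   3   1   6  25   9  13   7   0   0  12  18  23  19  20
207  26  24  25  18  19  24  22  21   4   5  16  15   8   6   4  12   0   1  16   7  16  20   9   5   5  20   6   7   1   7   3  18   3  20  18  20  17  14
208  30  17  26  20  22  34  15   2   0   0   4   4  11   6   1   3   0  11   4  22  16  21  21  12   2   4   3   0   3   0  13  14  12  18  22  15  13  20
209  25  33  25  19  24  24  13  15   7   3   6  28   4   6   0   1  10   3  15  16   9  15  26   4   2  26  43   0   0   2  19  17  21  14  15   4   4  14
210  29  25  23  19  13   3   7   7   9   3  28   5   1   2   0   5  15  19  15  15  10  20   5   6  56 226 226  51  19   5  12  19  12  14  12   7   3 
[... 3237 characters left out ...]
.........
.......###..######............
......###.....#####...........
......###......#####..........
.......###......####..........
.......###.......####.........
.......####.......####........
........####.......###........
.........####...##.###........
.........#############........
..........############........
...........###########........
............#########.........
..........###########.........
.........########.............
........########..............
........#######...............
..........####................
............#.................
..............................
..............................
..............................
[319.3636 192.2191] [332.3762 205.5211]
```

The pin is where predicted, within 1 px, and the ring fits too. Aligning and inserting.

Call:
drive_tool --pt "2 0 2 0" --pt "2 0 2 0" --pt "0 -2 0 0" --pt "0 0 0 0" --pt "0 0 0 0"

```text
clock: 11.68
tool_pos: [0.5986, -0.1058, 0.2154]
eef_rot: [[1.0, 0.024, -0.0], [0.024, -1.0, 0.0], [-0.0, -0.0, -1.0]]
wrist_force: [0.2, 0.1, -2.0]
opening: 0.0191
grip_force: 58.9
```

```bash
python3 - <<'E'
from h import *
T=tcp_for(E0+Rz(CY)@np.array([0,-.075,0]),CY);need(T,CY)
E
```

```text
t=11.68 pos=[ 0.5986 -0.1058  0.2154] head=1.35 open=0.0191 F=[ 0.2  0.1 -2. ] q=[-0.43  0.41  0.77  1.41 -0.28  1.43 -1.21] shift=[-0.5  0.7  1. ] yaw=0.04
```

Call:
drive_tool --pt "0 -8 0 0" --pt "0 -8 0 0" --pt "0 -8 1 0" --pt "0 -8 0 0" --pt "0 -8 0 0" --pt "0 0 0 0"

```text
clock: 12.18
tool_pos: [0.5979, -0.0629, 0.2143]
eef_rot: [[1.0, 0.027, -0.0], [0.027, -1.0, 0.001], [-0.0, -0.001, -1.0]]
wrist_force: [0.1, 0.9, -1.6]
opening: 0.0191
grip_force: 58.9
```

Call:
drive_tool --pt "0 -8 0 0" --pt "0 -8 0 0" --pt "0 -8 0 0" --pt "0 -8 0 0" --pt "0 -3 0 0" --pt "0 0 0 0" --pt "0 0 0 0"

```text
clock: 12.77
tool_pos: [0.5968, -0.0311, 0.2145]
eef_rot: [[1.0, 0.023, -0.0], [0.023, -1.0, -0.0], [-0.0, 0.0, -1.0]]
wrist_force: [0.4, -0.0, -1.5]
opening: 0.0189
grip_force: 58.9
```

```bash
python3 - <<'E'
from h import *
from cell import grab_frame
import cv2
need(tcp_for(E0,CY),CY)
A=np.zeros((600,800,3),np.uint8)
for n,(x,y,w,h),sl in [('scene',(285,170,80,60),(slice(0,600),slice(0,800))),('top',(245,110,80,60),(slice(400,600),slice(0,267)))]:
    f=grab_frame(n); np.savez(f'pics/{n}3.npz',**f); s=(sl[1].stop,sl[0].stop-sl[0].start)
    A[sl]=cv2.convertScaleAbs(cv2.resize(f['image'][y:y+h,x:x+w],s,interpolation=cv2.INTER_CUBIC),alpha=1.5)
cv2.imwrite('pics/G.png',A)
E
```

```text
t=12.77 pos=[ 0.5968 -0.0311  0.2145] head=1.35 open=0.0189 F=[ 0.4 -0.  -1.5] q=[-0.55  0.38  0.75  1.44 -0.26  1.42 -1.35] shift=[-0.4  0.5  0.1] yaw=0.03
```

View pics/G.png

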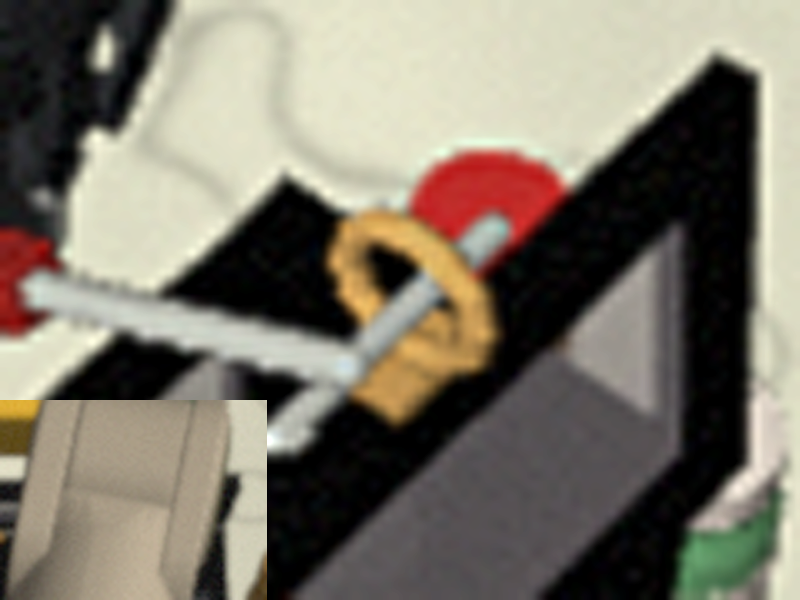

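The pin passes right through the ring: bend at 319,206, ring at 326,199 and tip at 334,192. Now the arc, with the pin biased 7 mm outwards to reduce slack.

```bash
python3 - <<'E'
from h import *
def pin(th,r): return np.array([-r*np.cos(th)+.007*np.sin(th), r*np.sin(th)+.007*np.cos(th)])
th=np.concatenate([[1.413],np.linspace(1.413,.08,41)]); r=[.164]+[.171]*41
P=np.array([pin(a,b) for a,b in zip(th,r)])*1000
Q=np.round(P*2)/2; D=np.diff(Q,axis=0)
D[:,1]*=-1
print(D[0]); 
for i in range(1,41,8): print(th[i+8 if i+8<42 else 41],[[float(a),0,float(b),0] for a,b in D[i:i+8]])
E
```

```text
[-1. -7.]
1.1464 [[-5.5, 0, 1.0, 0], [-5.5, 0, 0.5, 0], [-6.0, 0, 1.5, 0], [-5.5, 0, 1.0, 0], [-5.5, 0, 1.5, 0], [-5.5, 0, 2.0, 0], [-5.0, 0, 1.5, 0], [-5.5, 0, 2.5, 0]]
0.8798 [[-5.5, 0, 2.0, 0], [-5.0, 0, 2.5, 0], [-5.0, 0, 2.5, 0], [-5.0, 0, 2.5, 0], [-5.0, 0, 3.0, 0], [-5.0, 0, 3.0, 0], [-4.5, 0, 3.5, 0], [-4.5, 0, 3.5, 0]]
0.6132 [[-4.5, 0, 3.5, 0], [-4.5, 0, 3.5, 0], [-4.0, 0, 4.0, 0], [-4.5, 0, 3.5, 0], [-3.5, 0, 4.5, 0], [-4.0, 0, 4.0, 0], [-4.0, 0, 4.5, 0], [-3.5, 0, 4.5, 0]]
0.3466 [[-3.0, 0, 4.5, 0], [-3.5, 0, 4.5, 0], [-3.0, 0, 5.0, 0], [-3.0, 0, 5.0, 0], [-2.5, 0, 5.0, 0], [-3.0, 0, 5.0, 0], [-2.0, 0, 5.0, 0], [-2.5, 0, 5.5, 0]]
0.08 [[-2.0, 0, 5.0, 0], [-2.0, 0, 5.5, 0], [-1.5, 0, 5.5, 0], [-1.5, 0, 5.5, 0], [-1.5, 0, 5.5, 0], [-1.0, 0, 5.5, 0], [-1.0, 0, 5.5, 0], [-1.0, 0, 6.0, 0]]
```

Call:
drive_tool --pt "-1 0 -3 0" --pt "0 0 -4 0" --pt "0 0 0 0" --pt "0 0 0 0"

```text
clock: 13.2
tool_pos: [0.5961, -0.0314, 0.222]
eef_rot: [[1.0, 0.023, 0.001], [0.023, -1.0, -0.0], [0.001, 0.0, -1.0]]
wrist_force: [0.2, -0.7, -1.9]
opening: 0.0189
grip_force: 58.9
```

Call:
drive_tool --pt "-5.5 0 1 0" --pt "-5.5 0 0.5 0" --pt "-6 0 1.5 0" --pt "-5.5 0 1 0" --pt "-5.5 0 1.5 0" --pt "-5.5 0 2 0" --pt "-5 0 1.5 0" --pt "-5.5 0 2.5 0"

```text
clock: 13.87
tool_pos: [0.5514, -0.0322, 0.2099]
eef_rot: [[1.0, 0.023, 0.0], [0.023, -1.0, 0.0], [0.0, -0.0, -1.0]]
wrist_force: [1.1, -1.4, -2.1]
opening: 0.0194
grip_force: 58.8
```

```bash
cat > g.py <<'E'
import sys
from h import *
th=float(sys.argv[1]); r=.171
H=np.array([.7208,-.0037,.160])
need(tcp_for(H+Rz(CY)@np.array([-r*np.cos(th)+.007*np.sin(th),0,r*np.sin(th)+.007*np.cos(th)]),CY),CY)
E
python3 g.py 1.1464
```

```text
t=13.87 pos=[ 0.5514 -0.0322  0.2099] head=1.32 open=0.0194 F=[ 1.1 -1.4 -2.1] q=[-0.62  0.26  0.76  1.58 -0.18  1.38 -1.39] shift=[-0.2  0.4 -0.1] yaw=0.01
```

Call:
drive_tool --pt "-5.5 0 2 0" --pt "-5 0 2.5 0" --pt "-5 0 2.5 0" --pt "-5 0 2.5 0" --pt "-5 0 3 0" --pt "-5 0 3 0" --pt "-4.5 0 3.5 0" --pt "-4.5 0 3.5 0"

```text
clock: 14.53
tool_pos: [0.5119, -0.033, 0.1872]
eef_rot: [[1.0, 0.023, 0.0], [0.023, -1.0, 0.0], [0.0, -0.0, -1.0]]
wrist_force: [0.7, 0.3, -1.1]
opening: 0.0188
grip_force: 59.0
```

```bash
python3 g.py 0.8798
```

```text
t=14.53 pos=[ 0.5119 -0.033   0.1872] head=1.34 open=0.0188 F=[ 0.7  0.3 -1.1] q=[-0.67  0.17  0.76  1.71 -0.12  1.31 -1.43] shift=[-0.3  0.5 -0.3] yaw=0.02
```

Call:
drive_tool --pt "-4.5 0 3.5 0" --pt "-4.5 0 3.5 0" --pt "-4 0 4 0" --pt "-4.5 0 3.5 0" --pt "-3.5 0 4.5 0" --pt "-4 0 4 0" --pt "-4 0 4.5 0" --pt "-3.5 0 4.5 0"

```text
clock: 15.2
tool_pos: [0.4794, -0.0339, 0.155]
eef_rot: [[1.0, 0.023, -0.0], [0.023, -1.0, -0.0], [-0.0, 0.0, -1.0]]
wrist_force: [-0.3, 0.6, -2.0]
opening: 0.019
grip_force: 59.0
```

Call:
drive_tool --pt "-3 0 4.5 0" --pt "-3.5 0 4.5 0" --pt "-3 0 5 0" --pt "-3 0 5 0" --pt "-2.5 0 5 0" --pt "-3 0 5 0" --pt "-2 0 5 0" --pt "-2.5 0 5.5 0"

```text
clock: 15.87
tool_pos: [0.4572, -0.0344, 0.1155]
eef_rot: [[1.0, 0.023, 0.0], [0.023, -1.0, -0.0], [0.0, 0.0, -1.0]]
wrist_force: [1.1, -0.1, -2.1]
opening: 0.0192
grip_force: 59.2
```

```bash
python3 g.py 0.3466; python3 -c "
from h import *
from cell import grab_frame
f=grab_frame('scene'); np.savez('pics/scene4.npz',**f)
b=f['image'].astype(int);m=(b[:,:,2]-b[:,:,0]>50)&(b[:,:,1]>70)&(b[:,:,2]-b[:,:,1]<110)
for th in (.28,.35,.42): print(th,proj(f,cup([.7208,-.0037,.023,th],('f',-.164,0,.007))))
p=proj(f,cup([.7208,-.0037,.023,.35],('f',-.164,0,.007)))[0].astype(int)
for r in m[p[1]-15:p[1]+16,p[0]-15:p[0]+16]: print(''.join('#' if v else '.' for v in r))
print(p, pin_now())
"
```

```text
t=15.87 pos=[ 0.4572 -0.0344  0.1155] head=1.33 open=0.0192 F=[ 1.1 -0.1 -2.1] q=[-0.7   0.09  0.75  1.95 -0.06  1.13 -1.47] shift=[-0.4  0.4 -0.4] yaw=0.01
0.28 [[279.5564 197.9541]]
0.35 [[280.7155 196.0869]]
0.42 [[282.1228 194.4205]]
...............................
...............................
...............................
...............................
...............................
...............................
...............................
...............................
...............................
..........###..................
.........######................
........########...............
........#....####..............
........##.....###.............
........##......###............
.........#......####...........
.................###...........
..................##...........
............##....###...##.....
............###....##..##......
............#####.##.###.......
..............#########........
...............######..........
..................##...........
..................#............
...............................
...............................
...............................
...............................
...............................
...............................
[280 196] [ 0.5619 -0.0069  0.2229]
```

Call:
drive_tool --pt "-2 0 5 0" --pt "-2 0 5.5 0" --pt "-1.5 0 5.5 0" --pt "-1.5 0 5.5 0" --pt "-1.5 0 5.5 0" --pt "-1 0 5.5 0" --pt "-1 0 5.5 0" --pt "-1 0 6 0"

```text
clock: 16.58
tool_pos: [0.446, -0.0346, 0.0715]
eef_rot: [[1.0, 0.023, 0.0], [0.023, -1.0, -0.0], [0.0, 0.0, -1.0]]
wrist_force: [-0.0, -0.3, -2.2]
opening: 0.0187
grip_force: 59.2
```

Call:
drive_tool --pt "1 0 0 0" --pt "2 0 0 0" --pt "2 0 0 0" --pt "0 0 0 0" --pt "0 0 0 0" --pt "0 0 0 0"

```text
clock: 17.08
tool_pos: [0.4511, -0.0345, 0.0722]
eef_rot: [[1.0, 0.023, 0.0], [0.023, -1.0, -0.0], [0.0, 0.0, -1.0]]
wrist_force: [0.0, 0.9, -1.7]
opening: 0.019
grip_force: 59.2
```

```bash
cat > r.py <<'E'
from h import *
from cell import grab_frame
f=grab_frame('scene')
b=f['image'].astype(int);m=(b[:,:,2]-b[:,:,0]>50)&(b[:,:,1]>70)&(b[:,:,2]-b[:,:,1]<110)
for th in (0,.07,.14): print(th,proj(f,cup([.7208,-.0037,.023,th],('f',-.164,0,.007))), 'outer', [proj(f,np.array([cup([.7208,-.0037,.023,th],('f',-.164+.022*np.cos(a),0,.007+.022*np.sin(a))) for a in np.arange(0,6.3,.1)])).__getattribute__(g)(0).round(1) for g in('min','max')])
p=[276,204]
print(p,'centre'); 
for r in m[p[1]-15:p[1]+16,p[0]-15:p[0]+16]: print(''.join('#' if v else '.' for v in r))
e=cup([.7208,-.0037,.023,.07],('f',-.164,0,.007)); print('pin-eye',Rz(-CY)@(pin_now()-e))
need()
E
python3 r.py
```

```text
0 [[277.3544 207.1449]] outer [array([271.1, 200.2]), array([283.7, 214. ])]
0.07 [[277.5469 204.6174]] outer [array([271.3, 197.6]), array([283.9, 211.5])]
0.14 [[277.9752 202.2337]] outer [array([271.6, 195.2]), array([284.4, 209.2])]
[276, 204] centre
...............................
...............................
...............................
...............................
...............................
...............................
...............................
...............................
...............................
...........####................
..........#######..............
..........##..####.............
..........#.....###............
..........##.....###...........
...........##.....###..........
...........###....###..........
............#......###...##....
....................##..##.....
....................#####......
...............###..###........
...............#######.........
.................####..........
...................#...........
...............................
...............................
...............................
...............................
...............................
...............................
...............................
...............................
pin-eye [-0.0012  0.0004  0.0024]
t=17.13 pos=[ 0.451  -0.0345  0.0721] head=1.33 open=0.0190 F=[-0.5 -0.6 -1.4] q=[-0.68  0.13  0.75  2.01 -0.11  1.03 -1.43]
```

The flap rests on the catch with the ring at 277,204.6, matching 0.07 rad. Withdrawing the pin.

Call:
drive_tool --pt "0 8 0 0" --pt "0 10 0 0" --pt "0 10 0 0" --pt "0 10 0 0" --pt "0 10 0 0" --pt "0 10 0 0" --pt "0 12 0 0" --pt "0 15 0 0"

```text
clock: 17.8
tool_pos: [0.4528, -0.12, 0.072]
eef_rot: [[1.0, 0.024, 0.0], [0.024, -1.0, 0.0], [0.0, -0.0, -1.0]]
wrist_force: [-0.3, -0.4, -1.9]
opening: 0.0185
grip_force: 59.2
```

Call:
drive_tool --pt "0 15 -20 0" --pt "0 15 -20 0" --pt "0 15 -20 0" --pt "0 15 -20 0" --pt "0 15 -25 0" --pt "0 15 -25 0" --pt "0 15 -25 0" --pt "0 0 0 0"

```text
clock: 18.47
tool_pos: [0.4563, -0.2296, 0.2319]
eef_rot: [[1.0, 0.019, 0.007], [0.019, -1.0, -0.003], [0.007, 0.003, -1.0]]
wrist_force: [-0.8, -0.5, -0.9]
opening: 0.0189
grip_force: 59.4
```

Call:
drive_tool --pt "0 0 0 -3.7" --pt "0 0 0 -3.7" --pt "0 0 0 -3.7" --pt "0 0 0 0" --pt "0 0 0 0"

```text
clock: 18.88
tool_pos: [0.4549, -0.2246, 0.2266]
eef_rot: [[0.977, 0.213, -0.0], [0.213, -0.977, 0.0], [-0.0, -0.0, -1.0]]
wrist_force: [0.2, 0.3, -0.9]
opening: 0.0192
grip_force: 59.3
```

```bash
python3 -c "
from h import *
need([.4386,-.304,.226],.2167)"; python3 r.py | tail -36
```

```text
t=18.88 pos=[ 0.4549 -0.2246  0.2266] head=12.30 open=0.0192 F=[ 0.2  0.3 -0.9] q=[-0.39  0.14  0.88  1.66 -0.11  1.39 -0.85] shift=[-32.9  74.1   0.6] yaw=-0.11
0.07 [[277.5469 204.6174]] outer [array([271.3, 197.6]), array([283.9, 211.5])]
0.14 [[277.9752 202.2337]] outer [array([271.6, 195.2]), array([284.4, 209.2])]
[276, 204] centre
...............................
...............................
...............................
...............................
...............................
...............................
...............................
...............................
...............................
...........####................
..........#######..............
..........##..####.............
..........#.....###............
..........##.....###...........
...........##.....###..........
...........###....###..........
............###....###...##....
............####....##..##.....
.............####...#####......
..............####..###........
...............#######.........
.................####..........
...................#...........
...............................
...............................
...............................
...............................
...............................
...............................
...............................
...............................
pin-eye [-0.0081 -0.17    0.1569]
t=18.93 pos=[ 0.455  -0.2246  0.2267] head=12.29 open=0.0189 F=[-0.3  0.7 -1.6] q=[-0.39  0.14  0.88  1.66 -0.11  1.39 -0.85]
```

Call:
drive_tool --pt "-8 18 0 -0.1" --pt "-8 18 0 0" --pt "-8 18 0 0" --pt "-8 18 0 0" --pt "0 2 0 0" --pt "0 0 0 0" --pt "0 0 0 0"

```text
clock: 19.52
tool_pos: [0.4402, -0.3031, 0.2267]
eef_rot: [[0.976, 0.216, -0.001], [0.216, -0.976, 0.0], [-0.0, -0.0, -1.0]]
wrist_force: [1.5, -0.1, -1.6]
opening: 0.0191
grip_force: 59.3
```

Call:
drive_tool --pt "0 0 20 0" --pt "0 0 20 0" --pt "0 0 20 0" --pt "0 0 20 0" --pt "0 0 20 0" --pt "0 0 10 0" --pt "0 0 0 0" --pt "0 0 0 0"

```text
clock: 20.18
tool_pos: [0.4404, -0.303, 0.1172]
eef_rot: [[0.976, 0.218, -0.001], [0.218, -0.976, 0.0], [-0.0, -0.0, -1.0]]
wrist_force: [0.3, 0.5, -1.8]
opening: 0.0187
grip_force: 59.3
```

```bash
python3 - <<'E'
from h import *
from cell import grab_frame
need([.4386,-.304,.1146],.2167)
p=pin_now();d=Rz(.2167)@np.array([0,1,0])
for n in('scene','wrist'):
    f=grab_frame(n);np.savez(f'pics/{n}5.npz',**f)
    bd=p-.025*d
    print(n,'bend',proj(f,bd),'tip',proj(f,p+.029*d))
    a=(np.load('pics/scene3.npz')['image'] if n=='scene' else None)
    if a is not None:
        D=np.abs(a.astype(int)-f['image'].astype(int)).sum(2); q=proj(f,p)[0].astype(int); print(q-[18,16])
        for r in D[q[1]-16:q[1]+17,q[0]-18:q[0]+19]: print(''.join(' .:*#'[min(4,v//60)] for v in r))
    else:
        im=f['image']; g=im.astype(int); red=(g[:,:,2]-g[:,:,1]>70)&(g[:,:,2]-g[:,:,0]>70)
        print('red cols per row'); 
        for y in range(200,300,10): xs=np.where(red[y,230:350])[0]+230; print(y,(xs.min(),xs.max()) if len(xs) else None)
E
```

```text
t=20.18 pos=[ 0.4404 -0.303   0.1172] head=12.57 open=0.0187 F=[ 0.3  0.5 -1.8] q=[-0.19  0.33  0.89  1.76 -0.27  1.18 -0.57] shift=[-2.   0.6  2.6] yaw=0.16
scene bend [[188.3908 258.8117]] tip [[202.9953 241.3462]]
[177 234]
                                     
                                     
                                     
                                     
                                     
                                     
                                     
                         ..          
                         .::         
                        ..:*         
                      ...:*.         
                      ..:*:          
                     . :*:           
                     ..::            
                    .  :             
                   .....             
                  ..:*               
                 ...*:               
                ...::                
                ..::                 
:..            ..::                  
..:::..       ..:*.                  
    ..::::. ...:*.                   
        ...::..::                    
            .:*:                     
             ::                      
             :.                      
         . ...                       
                                     
                                     
                                     
                                     
                                     
wrist bend [[ 293.317  -117.6109]] tip [[ -58.0709 -124.0676]]
red cols per row
200 None
210 None
220 None
230 None
240 None
250 (np.int64(307), np.int64(311))
260 (np.int64(267), np.int64(313))
270 (np.int64(265), np.int64(314))
280 (np.int64(263), np.int64(314))
290 (np.int64(262), np.int64(313))
```

No slip. Inserting square to the pole's length.

Call:
drive_tool --pt "-2 0.6 2.6 0.15" --pt "0 0 0 0" --pt "4.6 0 8.4 0" --pt "4.6 0 8.4 0" --pt "4.6 0 8.4 0" --pt "4.6 0 8.4 0" --pt "0 0 0 0" --pt "0 0 0 0"

```text
clock: 20.95
tool_pos: [0.4559, -0.3003, 0.0798]
eef_rot: [[0.977, 0.215, -0.002], [0.215, -0.977, 0.0], [-0.002, -0.001, -1.0]]
wrist_force: [0.1, 0.3, -1.1]
opening: 0.0188
grip_force: 59.3
```

```bash
python3 -c "
from h import *
need([.4744,-.2963,.0478],.2167)"
```

```text
t=20.95 pos=[ 0.4559 -0.3003  0.0798] head=12.41 open=0.0188 F=[ 0.1  0.3 -1.1] q=[-0.16  0.4   0.86  1.77 -0.33  1.12 -0.55] shift=[19.   0.1 31.9] yaw=-0.01
```

Call:
drive_tool --pt "1.5 0 0 0" --pt "4.5 0 8 0" --pt "4.4 0 8 0" --pt "4.4 0 8 0" --pt "2.2 0 4 0" --pt "0 0 0 0" --pt "0 0 0 0"

```text
clock: 21.53
tool_pos: [0.4725, -0.297, 0.0523]
eef_rot: [[0.977, 0.214, -0.001], [0.214, -0.977, 0.0], [-0.001, -0.0, -1.0]]
wrist_force: [0.2, -0.1, -1.5]
opening: 0.0192
grip_force: 59.3
```

```bash
python3 -c "
from h import *
need([.4744,-.2963,.0478],.2167)"
```

```text
t=21.53 pos=[ 0.4725 -0.297   0.0523] head=12.38 open=0.0192 F=[ 0.2 -0.1 -1.5] q=[-0.14  0.46  0.83  1.77 -0.38  1.08 -0.54] shift=[ 2.  -0.3  4.5] yaw=-0.03
```

Call:
drive_tool --pt "1 0 2 0" --pt "1 0 2 0" --pt "0 0 0 0" --pt "0 0 0 0" --pt "0 0 0 0"

```text
clock: 21.95
tool_pos: [0.4748, -0.2967, 0.0489]
eef_rot: [[0.977, 0.214, 0.0], [0.214, -0.977, -0.0], [0.0, 0.0, -1.0]]
wrist_force: [0.1, -0.8, -2.0]
opening: 0.0188
grip_force: 59.3
```

```bash
python3 -c "
from h import *
need([.4744,-.2963,.0478],.2167)"
```

```text
t=21.95 pos=[ 0.4748 -0.2967  0.0489] head=12.37 open=0.0188 F=[ 0.1 -0.8 -2. ] q=[-0.14  0.47  0.82  1.77 -0.38  1.08 -0.54] shift=[-0.3 -0.5  1.1] yaw=-0.04
```

Within about 1 mm; releasing partly (0.6), then rising.

Call:
drive_tool --pt "-0.5 0 1 0" --pt "0 0 0 0" --pt "0 0 0 0"

```text
clock: 22.2
tool_pos: [0.4742, -0.2968, 0.0478]
eef_rot: [[0.977, 0.214, -0.0], [0.214, -0.977, -0.0], [-0.0, 0.0, -1.0]]
wrist_force: [0.6, 0.3, -1.5]
opening: 0.0187
grip_force: 59.3
```

Call:
drive_tool --pt "0 0 0 0" --pt "0 0 0 0" --pt "0 0 0 0" --pt "0 0 0 0" --pt "0 0 0 0" --pt "0 0 0 0" --pt "0 0 0 0" --gripper 0.6

```text
clock: 22.78
tool_pos: [0.4743, -0.2967, 0.0478]
eef_rot: [[0.977, 0.214, 0.0], [0.214, -0.977, -0.0], [0.0, 0.0, -1.0]]
wrist_force: [0.5, 0.7, 0.4]
opening: 0.0512
grip_force: 0.0
```

Call:
drive_tool --pt "0 0 -5 0" --pt "0 0 -15 0" --pt "0 0 -25 0" --pt "0 0 -30 0" --pt "0 0 -30 0" --pt "0 0 -30 0" --pt "0 0 -30 0" --pt "0 0 -30 0"

```text
clock: 23.45
tool_pos: [0.4739, -0.2968, 0.2448]
eef_rot: [[0.977, 0.214, 0.0], [0.214, -0.977, -0.0], [0.0, 0.0, -1.0]]
wrist_force: [0.3, -0.6, 0.0]
opening: 0.0511
grip_force: 0.0
```

Call:
drive_tool --pt "0 0 0 0" --pt "0 0 0 0" --pt "0 0 0 0" --pt "0 0 0 0" --gripper 0

```text
clock: 23.78
tool_pos: [0.4738, -0.2963, 0.2417]
eef_rot: [[0.977, 0.214, -0.002], [0.214, -0.977, 0.001], [-0.002, -0.001, -1.0]]
wrist_force: [0.3, 0.2, 0.2]
opening: 0.0029
grip_force: 0.0
```

```bash
cat > chk.py <<'E'
from h import *
from cell import grab_frame
import cv2
f=grab_frame('scene');a=np.load('pics/scene0.npz')['image'].astype(int);b=f['image'].astype(int)
D=np.abs(a-b).sum(2)
sl=(slice(252,300),slice(138,225))
print('stand diff >90:',(D[sl]>90).sum(),'in scene')
for n,I in(('0',a),('now',b)):
    red=(I[:,:,2]-I[:,:,1]>70)&(I[:,:,2]-I[:,:,0]>70); ys,xs=np.nonzero(red[sl]); print(n,'red centroid',xs.mean()+138,ys.mean()+252,len(xs))
    w=(I.min(2)>110)[sl]&~red[sl]
for r in D[sl][::2]: print(''.join(' .:*#'[min(4,v//60)] for v in r))
need()
E
python3 chk.py; python3 - <<'E'
from h import *
edge=cup([.7208,-.0037,.023,.07],('f',-.128,.05,.014)); print('edge',edge); need(np.array([edge[0],edge[1],.26]),CY)
E
```

```text
stand diff >90: 2 in scene
0 red centroid 167.6551724137931 271.6551724137931 29
now red centroid 167.65625 271.171875 64
                                                                                       
                                                                                       
                                                                                       
                                                                                       
                                                                                       
                                                                                       
                                                                                       
                                                                                       
                                                                                       
                                                                                       
                                                                                       
          
[... 752 characters left out ...]
                             
                                                                                       
                                                                                       
                                                                                       
                                                                                       
t=23.83 pos=[ 0.4738 -0.2962  0.2416] head=12.38 open=0.0002 F=[-1.1 -0.6 -0.5] q=[-0.22  0.3   0.91  1.51 -0.23  1.46 -0.65]
edge [0.593  0.0434 0.1829]
t=23.83 pos=[ 0.4738 -0.2962  0.2416] head=12.38 open=0.0002 F=[-1.1 -0.6 -0.5] q=[-0.22  0.3   0.91  1.51 -0.23  1.46 -0.65] shift=[ 189.2 -306.2  -18.3] yaw=11.06
```

The pole is back: the stand area is pixel-identical to the start. Going to the flap's front rail with the fingers shut.

Call:
drive_tool --pt "0 0 -6 3.7" --pt "0 0 -6 3.7" --pt "0 0 -6 3.7"

```text
clock: 24.08
tool_pos: [0.4738, -0.2964, 0.2599]
eef_rot: [[1.0, 0.019, -0.002], [0.019, -1.0, 0.001], [-0.002, -0.001, -1.0]]
wrist_force: [0.2, 0.2, -0.6]
opening: -0.0001
grip_force: 0.0
```

Call:
drive_tool --pt "12.7 -33.7 0 0" --pt "12.7 -33.7 0 0" --pt "12.7 -33.7 0 0" --pt "12.7 -33.7 0 0" --pt "12.7 -33.7 0 0"

```text
clock: 24.5
tool_pos: [0.5338, -0.125, 0.2599]
eef_rot: [[1.0, 0.022, -0.002], [0.022, -1.0, 0.0], [-0.001, -0.0, -1.0]]
wrist_force: [0.5, 0.0, -0.2]
opening: -0.0003
grip_force: 0.0
```

Call:
drive_tool --pt "12.7 -33.7 0 0" --pt "12.7 -33.7 0 0" --pt "12.7 -33.7 0 0" --pt "12.7 -33.7 0 0" --pt "12.7 -33.7 0 0" --pt "0 0 0 0" --pt "0 0 0 0"

```text
clock: 25.08
tool_pos: [0.5935, 0.0463, 0.2588]
eef_rot: [[1.0, 0.028, -0.003], [0.028, -1.0, -0.001], [-0.003, 0.001, -1.0]]
wrist_force: [-0.1, -1.5, -0.1]
opening: -0.0
grip_force: 0.0
```

```bash
python3 - <<'E'
from h import *
edge=cup([.7208,-.0037,.023,.07],('f',-.128,.05,.014)); need(np.array([edge[0],edge[1],.15]),CY)
E
```

```text
t=25.08 pos=[0.5935 0.0463 0.2588] head=1.59 open=-0.0000 F=[-0.1 -1.5 -0.1] q=[-0.71  0.37  0.81  1.37 -0.26  1.52 -1.47] shift=[ -0.3   2.8 108.8] yaw=0.27
```

Call:
drive_tool --pt "0 1.5 20 0" --pt "0 1 20 0" --pt "0 0 20 0" --pt "0 0 15 0" --pt "0 0 8 0" --pt "0 0 5 0" --pt "0 0 0 0" --pt "0 0 0 0"

```text
clock: 25.75
tool_pos: [0.594, 0.04, 0.1734]
eef_rot: [[1.0, 0.022, 0.0], [0.022, -1.0, -0.0], [0.0, 0.0, -1.0]]
wrist_force: [0.2, -0.4, 0.4]
opening: 0.0004
grip_force: 0.0
```

Call:
drive_tool --pt "0 0 2 0" --pt "0 0 2 0" --pt "0 0 2 0" --pt "0 0 2 0" --pt "0 0 2 0" --pt "0 0 0 0"

```text
clock: 26.25
tool_pos: [0.5936, 0.0406, 0.1623]
eef_rot: [[1.0, 0.022, -0.001], [0.022, -1.0, -0.0], [-0.001, 0.0, -1.0]]
wrist_force: [0.2, -0.4, -0.2]
opening: 0.0003
grip_force: 0.0
```

Call:
drive_tool --pt "0 0 1.5 0" --pt "0 0 1.5 0" --pt "0 0 1 0" --pt "0 0 0 0" --pt "0 0 0 0"

```text
clock: 26.67
tool_pos: [0.5937, 0.0405, 0.1587]
eef_rot: [[1.0, 0.022, -0.0], [0.022, -1.0, -0.0], [-0.0, 0.0, -1.0]]
wrist_force: [0.0, 0.4, -0.8]
opening: -0.0001
grip_force: 0.0
```

Call:
drive_tool --pt "0 0 1.5 0" --pt "0 0 1.5 0" --pt "0 0 1 0" --pt "0 0 0 0"

```text
clock: 27.0
tool_pos: [0.5936, 0.0405, 0.1544]
eef_rot: [[1.0, 0.022, -0.001], [0.022, -1.0, -0.0], [-0.001, 0.0, -1.0]]
wrist_force: [-0.4, -1.0, 0.7]
opening: -0.0003
grip_force: 0.0
```

Call:
drive_tool --pt "0 0 1.5 0" --pt "0 0 1.5 0" --pt "0 0 1 0" --pt "0 0 0 0"

```text
clock: 27.33
tool_pos: [0.5936, 0.0405, 0.1505]
eef_rot: [[1.0, 0.022, -0.0], [0.022, -1.0, -0.0], [-0.0, 0.0, -1.0]]
wrist_force: [0.0, 0.2, -0.3]
opening: -0.0001
grip_force: 0.0
```

Call:
drive_tool --pt "0 0 1 0" --pt "0 0 1 0" --pt "0 0 0 0"

```text
clock: 27.58
tool_pos: [0.5937, 0.0405, 0.1485]
eef_rot: [[1.0, 0.022, -0.0], [0.022, -1.0, -0.0], [-0.0, 0.0, -1.0]]
wrist_force: [0.5, -0.1, 0.2]
opening: -0.0004
grip_force: 0.0
```

Call:
drive_tool --pt "0 0 1 0" --pt "0 0 1 0" --pt "0 0 0 0"

```text
clock: 27.83
tool_pos: [0.5938, 0.0405, 0.1467]
eef_rot: [[1.0, 0.022, 0.0], [0.022, -1.0, -0.0], [0.0, 0.0, -1.0]]
wrist_force: [-0.7, -0.1, 0.7]
opening: -0.0002
grip_force: 0.0
```

Call:
drive_tool --pt "0 0 1 0" --pt "0 0 0 0"

```text
clock: 28.0
tool_pos: [0.5938, 0.0405, 0.146]
eef_rot: [[1.0, 0.022, -0.0], [0.022, -1.0, 0.0], [-0.0, -0.0, -1.0]]
wrist_force: [-1.3, 0.7, 4.0]
opening: -0.0001
grip_force: 1.5
```

Call:
drive_tool --pt "0 0 1 0" --pt "0 0 0 0"

```text
clock: 28.17
tool_pos: [0.5937, 0.0405, 0.1453]
eef_rot: [[1.0, 0.022, -0.0], [0.022, -1.0, 0.0], [-0.0, -0.0, -1.0]]
wrist_force: [-1.7, 1.0, 5.2]
opening: -0.0003
grip_force: 2.4
```

Call:
drive_tool --pt "0 0 1 0" --pt "0 0 0 0"

```text
clock: 28.33
tool_pos: [0.5936, 0.0405, 0.1448]
eef_rot: [[1.0, 0.022, -0.0], [0.022, -1.0, 0.001], [-0.0, -0.001, -1.0]]
wrist_force: [-5.1, 1.0, 9.1]
opening: 0.0002
grip_force: 4.8
```

Call:
drive_tool --pt "0 0 1 0" --pt "0 0 0 0"

```text
clock: 28.5
tool_pos: [0.5935, 0.0406, 0.1437]
eef_rot: [[1.0, 0.022, -0.0], [0.022, -1.0, 0.001], [-0.0, -0.001, -1.0]]
wrist_force: [-4.9, -0.1, 8.4]
opening: -0.0004
grip_force: 3.8
```

Call:
drive_tool --pt "0 0 1 0" --pt "0 0 0 0"

```text
clock: 28.67
tool_pos: [0.5936, 0.0405, 0.1419]
eef_rot: [[1.0, 0.022, -0.0], [0.022, -1.0, 0.0], [-0.0, -0.0, -1.0]]
wrist_force: [0.2, -0.1, -0.4]
opening: 0.0001
grip_force: 0.0
```

```bash
python3 r.py
```

```text
0 [[277.3544 207.1449]] outer [array([271.1, 200.2]), array([283.7, 214. ])]
0.07 [[277.5469 204.6174]] outer [array([271.3, 197.6]), array([283.9, 211.5])]
0.14 [[277.9752 202.2337]] outer [array([271.6, 195.2]), array([284.4, 209.2])]
[276, 204] centre
...............................
...............................
...............................
...............................
...............................
...............................
...............................
...............................
...............................
...............................
...........####................
..........######...............
..........########.............
..........#....####............
..........##....####...........
..........##.....###...........
...........##.....###..........
...........###.....##....##....
............###....###..#......
.............###....####.......
..............####..###........
...............#######.........
................#####..........
..................##...........
...............................
...............................
...............................
...............................
...............................
...............................
...............................
pin-eye [0.1433 0.072  0.072 ]
t=28.72 pos=[0.5938 0.0405 0.1417] head=1.28 open=0.0001 F=[-0.3 -0.1  0.6] q=[-0.7   0.43  0.78  1.56 -0.31  1.28 -1.43]
```

The force dropped, so it snapped. I'll follow down to confirm the hard stop.

Call:
drive_tool --pt "0 0 1 0" --pt "0 0 1 0" --pt "0 0 0 0"

```text
clock: 28.97
tool_pos: [0.5937, 0.0406, 0.1393]
eef_rot: [[1.0, 0.022, -0.0], [0.022, -1.0, -0.0], [-0.0, 0.0, -1.0]]
wrist_force: [-0.1, 0.4, -0.5]
opening: -0.0
grip_force: 0.0
```

Call:
drive_tool --pt "0 0 1 0" --pt "0 0 1 0" --pt "0 0 0 0"

```text
clock: 29.22
tool_pos: [0.5939, 0.0405, 0.1377]
eef_rot: [[1.0, 0.022, 0.0], [0.022, -1.0, -0.0], [0.0, 0.0, -1.0]]
wrist_force: [-0.7, -0.6, 1.2]
opening: -0.0003
grip_force: 0.7
```

Call:
drive_tool --pt "0 0 1 0" --pt "0 0 0 0"

```text
clock: 29.38
tool_pos: [0.5939, 0.0405, 0.1376]
eef_rot: [[1.0, 0.022, 0.0], [0.022, -1.0, 0.001], [0.0, -0.001, -1.0]]
wrist_force: [-3.0, 0.3, 9.1]
opening: -0.0002
grip_force: 4.3
```

Hard stop 8.5 mm below first contact, which is about 0.066 rad: fully shut. Retreating.

Call:
drive_tool --pt "0 0 -5 0" --pt "0 0 -15 0" --pt "0 0 -20 0" --pt "0 0 -20 0" --pt "0 0 -20 0" --pt "0 0 -20 0" --pt "0 0 0 0" --pt "0 0 0 0"

```text
clock: 30.05
tool_pos: [0.5945, 0.0403, 0.2378]
eef_rot: [[1.0, 0.022, 0.002], [0.022, -1.0, 0.0], [0.002, -0.0, -1.0]]
wrist_force: [0.5, 0.2, 0.1]
opening: -0.0001
grip_force: 0.0
```

Call:
drive_tool --pt "0 0 0 0" --pt "0 0 0 0" --pt "0 0 0 0" --pt "0 0 0 0"

```text
clock: 30.38
tool_pos: [0.5934, 0.0406, 0.236]
eef_rot: [[1.0, 0.022, -0.001], [0.022, -1.0, -0.0], [-0.001, 0.0, -1.0]]
wrist_force: [-0.6, 0.1, 0.4]
opening: -0.0002
grip_force: 0.0
```

```bash
python3 r.py|sed -n 12,30p; python3 chk.py | head -3; python3 -c "
from cell import workorder
print(workorder.hand_in())"
```

```text
...............................
...............................
...............................
...............................
............##.................
..........######...............
..........#######..............
..........#....###.............
..........#.....###............
..........##.....###...........
...........##.....###..........
...........###.....##....#.....
............###....###..#......
.............###....####.......
.............####...###........
...............#######.........
................#####..........
..................##...........
...............................
stand diff >90: 3 in scene
0 red centroid 167.6551724137931 271.6551724137931 29
now red centroid 166.3783783783784 271.27027027027026 37
the job is handed in; nothing more can be done
None
```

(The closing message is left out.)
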